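# Shut the board tray and hold the inspection flap at the pointer

## Robot

A 6-joint arm with a two-finger parallel gripper is mounted at the origin on the work surface. World frame = base frame: x ahead of the robot, y to its left, z up, the work surface at z = 0. Lengths are in mm, angles in rad, forces in N, time in s.
With the tool pointing down it reaches from about 325 to 775 mm from the base axis. Payload 5.5 kg.
Tool frame: the origin (TCP) lies between the finger pads; the fingertips stand 22 mm ahead of it and the grasp point (between the pads) lies 3 mm ahead of it; z points along the fingers, y is the line along which they close (so a half turn about z gives the same grasp; the last joint's range is limited). The gripper opens to 88 mm and grips with 3 to 60 N. Pads are 20 mm wide; open, the fingers measure 115 mm over their backs; the gripper's body (75 mm by 178 mm) begins 61 mm behind the grasp point.
Start: joints at [-1.201, 0.091, 1.231, -0, 1.82, -0.057], TCP at [248.377, -546.192, 244.631] pointing down, gripper open.
Joint ranges: [-2.87, 2.87], [-0.86, 2.18], [0.17, 2.46], [-1.51, 4.65], [0.06, 2.69], [-2.65, 2.65]. Speed limits (rad/s): [2.57, 2.57, 3.01, 3.14, 3.14, 3.14].

## Interface

Orientations are given as a unit quaternion [w, x, y, z].
In Python, from cell import r gives the robot as it stands.
- The arm moves only by the tool arm_command, never from a script. Its argument "increments" is a list of rows, each an object of numbers: "x", "y", "z": the shift along the tool's x, y, z as a fraction of full scale; "wx", "wy", "wz": the turn, a rotation vector about the tool's x, y, z as a fraction of full scale; "gripper": the gripper command: -1 is shut, 1 is fully open, values between are in proportion. A call has 1 to 20 rows; each row shifts and turns the commanded pose from where the row before left it, along the tool's axes as they then stand; what a row does not reach is not made up. Full scale, the value 1, is 0.025 m for a shift and 4 degrees for a turn. A row lasts 1/12 s, in which the tool goes at most 41.7 mm and 7.16 degrees, less where a joint would pass 70% of its speed; a pose out of reach is approached as far as the arm can. A call with a number of a shift or a turn outside -1 to 1 is refused whole. A call with a gripper value outside its range is refused whole. The fingers move at their own pace and stop on an object; "grip_force" is the grip in N (left out, the last holds). Time passes only in rows, so rows that do not move let the fingers close. It gives the time, the measured TCP pose, the force, the opening and the grip force at its end, in the units of the state.
- r.sense(): the state, without advancing time (a new reading comes with each control period).
- r.get_image(name): name is "side" or "top"; returns the picture (400x640x3 uint8, red, green, blue); there is no depth.
- r.get_calibration(name): a dict with "intrinsics" (3x3 intrinsics, pixels), "distortion" ([k1, k2, p1, p2, k3] as OpenCV has them; the pictures are not rectified), "R" (3x3) and "t" (3): a world point X has camera coordinates R X + t. Camera axes: x right, y down, z forward; pixel columns grow to the right and rows downward; lengths in mm; the calibration is good to about 2 mm. A picture is of the moment at which its call begins. get_calibration takes no time and is no camera call.
- r.sign_off(): hands the job in; it is judged then, once.
The state is a dict: "time_s": time; "joint_pos": joint angles; "joint_velocities": joint speeds; "joint_torque": joint torques, N m; "tcp_pos": TCP position; "eef_rot": TCP orientation; "wrist_force": force on the tool from outside, world axes, zero at the start; "wrist_torque": the same for the moment, N m; "gripper_width": finger opening in mm; "grasp_force": force on a finger pad.
Only numpy, scipy, OpenCV 4.12 (cv2) and the standard library are available. Lean on these libraries where they do the work, as an engineer would, in place of code of your own. Each camera call takes 0.05 s, during which the arm holds its last target. There are 200 camera calls.

## Task

A board has been loaded into the test box: first push its side tray fully home, with the flap still shut. Then lift the clear flap by its handle bar until it stands at the same angle as the pointer on the scale beside it, and finish while holding it still there, because it falls shut when let go. Leave the pointer as it is set and do not disturb the other things on the table.

Things in the scene. Friction and masses are not known exactly. Their poses are not given: they have to be found in the camera images.
- testbox: grey metal test box for circuit boards with a clear hinged flap for a top, 180 x 240 x 120 mm (x, y, z; flap adds 8 mm), fixed to the table. Origin: centre of its underside. Its x axis points from the front (robot side) to the hinge side, y to its left, where the board tray comes out, z up. It has a scale plate (aluminium quarter arc, 3 mm thick, reaching 170 mm out from the hinge line, so up to 290 mm above the table) standing on its right side (y = -124 mm)
- flap (a joint): angle of the flap in rad: 0 = lying shut on the box, grows as its front edge swings up, stop at 1.3. The flap (aluminium frame with a clear window, 180 x 230 x 8 mm, about 0.3 to 0.55 kg) turns freely on a level hinge along the box's y axis at the far top edge (box x = +90 mm, z = 120 mm) and falls shut when let go
- flap_hinge (a point): point on the flap by the hinge line, midway along it, 4 mm above the hinge axis when the flap is shut
- flap_bar (a point): centre of the flap's round steel handle bar: 12 mm diameter, 134 mm clear length along the box's y axis, 225 mm from the hinge axis along the flap, 45 mm in front of the flap's front edge (free room on both sides of the bar and below it); 124 mm above the table when shut. Axes: x along the flap towards the hinge, y along the bar
- pointer (a joint): angle in rad at which the pointer is set on the scale, counted like the flap's angle (0 = level, pointing to the front; 0.5 to 0.95 occur). It stays by friction and carries nothing
- pointer_tip (a point): tip of the pointer, a thin dark steel arm with a diamond-shaped end that turns on the flap's hinge line at the right outer side of the scale plate (box y = -132 mm), tip 196 mm from the axis (which here is 124 mm above the table). Axes: x from the tip back to the axis, y as the box's
- tray (a joint): how far the board tray stands out of the box's left side in m: 0 = fully home against its stop, 0.08 = fully out. It slides along the box's y axis with about 2 N of friction and stays where it is left
- tray_pull (a point): centre of the tray's pull, a round steel bar of 10 mm diameter along the box's x axis, 100 mm long (84 mm clear between its two arms), 85 mm above the table, 39 mm out from the tray's front (the front is 160 mm wide and spans heights 25 to 103 mm); at box y = 165 mm + the tray's joint value
- solder_spool: grey solder spool standing on end, 52 mm diameter, 42 mm high, to be left alone; origin under its centre
- screwdriver: screwdriver lying on the table, 170 mm long, to be left alone; origin under its middle
- phone: blue phone lying flat, 75 x 150 x 9 mm, to be left alone; origin under its centre
- wipes_tub: blue tub of wipes with a white cap, 90 mm diameter, 170 mm high, to be left alone; origin under its centre
- tip_cleaner: small open steel tin with brass filling, 66 mm diameter, 35 mm high, to be left alone; origin under its centre
- safety_glasses: clear safety glasses, 140 mm wide, 44 mm high, to be left alone; origin under the middle of the lenses

How it is judged:
By the outcome, as a careful person would: the job done as asked, in the order asked, and still so for the second after the job is handed in, while the arm keeps its last pose, push and grip.
It also fails if it takes over 51 s, if anything falls off the work surface, if the arm or the gripper's body presses on something with over 40 N, if the wrist force passes 120 N, or if a joint passes its speed limit or range.

## Working session

There is one attempt and no reset: what is moved stays moved. The work goes in short steps, Python scripts to look and compute and a tool call to move; the robot and the scene stay as the last step left them, time stands still between calls to the robot, and variables do not carry over. Pictures are saved under pics/ and viewed, at most 10 in all, crops included, and the job is handed in when it is done.

Besides the shell and the picture viewer there is one more tool, called after "Emit:" by a JSON object that holds its "method" and its "body", one argument or row to a line. arm_command: Moves the arm, as the interface text tells. Shift numbers are shares of 0.025 m and turn numbers shares of 4 degrees, none past 1 either way. Its arguments: {"type":"object","properties":{"increments":{"type":"array"},"grip_force":{"type":"number"}},"required":["increments"]}

```bash
mkdir -p pics
python3 - <<'E'
from cell import r
import cv2,numpy as np
for n in("side","top"):
    im=r.get_image(n); cv2.imwrite(f"pics/{n}0.png",im[:,:,::-1])
    c=r.get_calibration(n); print(n,np.round(c["intrinsics"],1).tolist(),c["distortion"],np.round(c["R"],3).tolist(),np.round(c["t"],1), (-np.array(c["R"]).T@c["t"]).round())
s=r.sense();print({k:np.round(v,3).tolist() for k,v in s.items()})
E
```

```text
side [[434.2, 0.0, 323.8], [0.0, 434.2, 200.7], [0.0, 0.0, 1.0]] [0.01206098 0.         0.         0.         0.        ] [[-0.953, -0.302, -0.019], [-0.211, 0.708, -0.674], [0.218, -0.639, -0.738]] [ 529.6  141.3 1243.3] [ 264.  854. 1023.]
top [[428.7, 0.0, 314.8], [0.0, 428.7, 204.5], [0.0, 0.0, 1.0]] [-0.00482176  0.          0.          0.          0.        ] [[0.009, -1.0, -0.012], [-0.992, -0.007, -0.125], [0.125, 0.013, -0.992]] [  31.2  536.9 1190.4] [ 383.   20. 1249.]
{'time_s': 0.1, 'joint_pos': [-1.201, 0.092, 1.232, -0.0, 1.82, -0.057], 'joint_velocities': [0.0, -0.0, -0.005, 0.001, -0.001, 0.0], 'joint_torque': [0.004, -44.786, -40.757, 0.07, 0.028, -0.0], 'tcp_pos': [248.297, -545.974, 243.64], 'eef_rot': [-0.001, 0.977, 0.212, -0.0], 'wrist_force': [0.035, 0.416, -0.442], 'wrist_torque': [0.026, 0.03, -0.033], 'grasp_force': 0.0, 'gripper_width': 88.073}
```

View pics/side0.png

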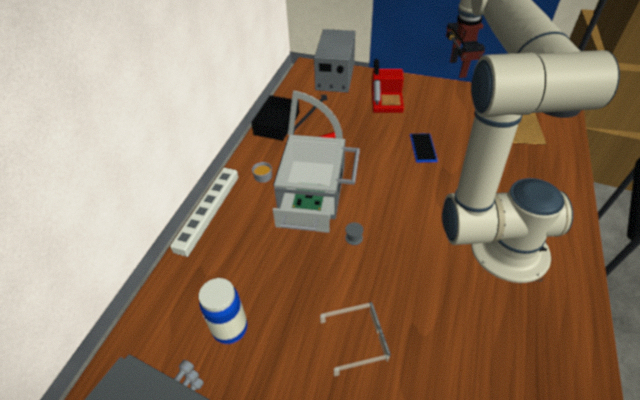

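View pics/top0.png

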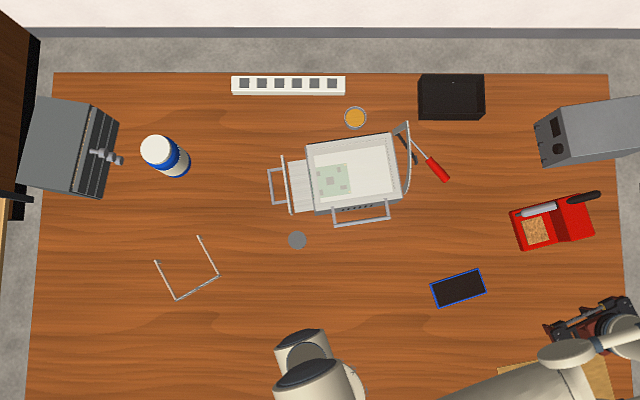

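The side view shows the box around (310,165) with its tray out at (302,215). The top view shows the flap at (353,170), handle bar at (361,217), tray pull at (272,187), spool at (297,240) and the pointer near (405,145). Next I'll enlarge both.

Run:
```python
import cv2
t=cv2.imread("pics/top0.png")[110:240,260:430]; cv2.imwrite("pics/topc.png",cv2.resize(t,None,fx=4.5,fy=4.5,interpolation=cv2.INTER_CUBIC))
t=cv2.imread("pics/side0.png")[85:245,250:370]; cv2.imwrite("pics/sidec.png",cv2.resize(t,None,fx=3.7,fy=3.7,interpolation=cv2.INTER_CUBIC))
```

```text
(no output)
```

View pics/topc.png

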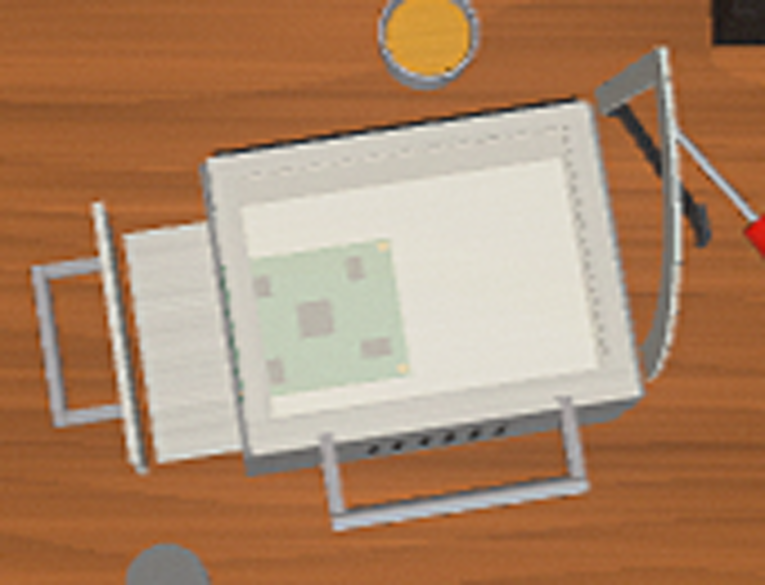

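View pics/sidec.png

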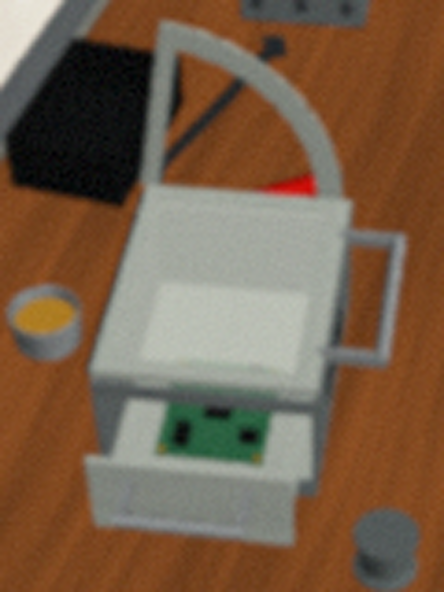

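The top crop shows flap corners near (207,155), (590,100), (640,397), (248,458). The bar runs (335,522)-(587,487), the pull (38,270)-(62,422), and the pointer runs from (615,108) to a tip at (705,243). The side crop shows the pointer from (165,163) to a tip at (282,42).

```bash
cat > h.py <<'E'
from cell import r
import cv2,numpy as np
def ray(n,p):
    c=r.get_calibration(n);R=np.array(c["R"]);u=cv2.undistortPoints(np.array([[p]],float),np.array(c["intrinsics"]),np.array(c["distortion"]))[0,0]
    return -R.T@np.array(c["t"]),R.T@np.array([*u,1])
def plane(n,p,z):
    o,d=ray(n,p);return o+d*(z-o[2])/d[2]
def vplane(n,p,P,nn):
    o,d=ray(n,p);return o+d*((P-o)@nn)/(d@nn)
def tri(a,b):
    (o,d),(q,e)=ray("top",a),ray("side",b);s=np.linalg.lstsq(np.c_[d,-e],q-o,rcond=None)[0]
    return (o+d*s[0]+q+e*s[1])/2,np.linalg.norm(o+d*s[0]-q-e*s[1])
def T(u,v):return (u+.5)/4.5+259.5,(v+.5)/4.5+109.5
def S(u,v):return (u+.5)/3.7+249.5,(v+.5)/3.7+84.5
E
python3 - <<'E'
from h import *
np.set_printoptions(precision=1,suppress=True)
C=[plane("top",T(*p),128) for p in[(207,155),(590,100),(640,397),(248,458)]]
for c in C:print("corner",c)
print("sides",[np.linalg.norm(C[i]-C[i-1]) for i in range(4)])
fl,fr,nr,nl=C
yb=(fl-fr)+(nl-nr);xb=(fl-nl)+(fr-nr)
print("yaw",np.degrees(np.arctan2(-yb[0],yb[1])),np.degrees(np.arctan2(xb[1],xb[0])))
B=[plane("top",T(*p),124) for p in[(337,520),(587,485)]];print("bar",B,np.linalg.norm(B[0]-B[1]),"yaw",np.degrees(np.arctan2(-(B[0]-B[1])[0],(B[0]-B[1])[1])))
P=[plane("top",T(*p),85) for p in[(40,270),(62,420)]];print("pull",P,np.linalg.norm(P[0]-P[1]), "yaw",np.degrees(np.arctan2((P[0]-P[1])[1],(P[0]-P[1])[0])))
yaw=np.arctan2(-yb[0],yb[1]);X=np.array([np.cos(yaw),np.sin(yaw),0]);Y=np.array([-X[1],X[0],0])
ctr=sum(C)/4;print("ctr",ctr)
print("bar rel",[((b-ctr)@X,(b-ctr)@Y) for b in B],"pull rel",[((b-ctr)@X,(b-ctr)@Y) for b in P])
H=ctr*[1,1,0]+X*90+[0,0,124]
for n,f,tip,ax in(("top",T,(705,243),(615,108)),("side",S,(282,42),(165,163))):
    for p in(tip,ax):
        q=vplane(n,f(*p),H-132*Y,Y);d=q-H;print(n,q,"fwd",-d@X,"up",d[2],"ang",np.arctan2(d[2],-d@X),"r",np.hypot(d@X,d[2]))
print(tri(T(705,243),S(282,42)))
print("spool",plane("top",(297,240),42),"phone",plane("top",(458,288),9),"tub",plane("top",(158,150),170))
E
```

```text
corner [688.1  60.3 128. ]
corner [ 723.  -168.2  128. ]
corner [ 544.1 -195.   128. ]
corner [506.5  34.2 128. ]
sides [np.float64(183.44844702599136), np.float64(231.11155266344602), np.float64(180.96655413369132), np.float64(232.2557278563617)]
yaw 9.009163736463027 8.327246556476164
bar [array([470.9, -18. , 124. ]), array([ 492.5, -163.9,  124. ])] 147.54702557072355 yaw 8.418231580739388
pull [array([626.6, 163.8,  85. ]), array([533.7, 148.3,  85. ])] 94.23293269229112 yaw 9.456129486008377
ctr [615.4 -67.2 128. ]
bar rel [(np.float64(-135.0438977823707), np.float64(71.20495120312266)), (np.float64(-136.56562829835983), np.float64(-76.33422695306898))] pull rel [(np.float64(47.21929410452616), np.float64(226.32743667762944)), (np.float64(-47.010771283806555), np.float64(225.59233076661502))]
top [ 604.2 -202.6  270. ] fwd 122.25054307760603 up 146.0482492591682 ang 0.8738651669831434 r 190.46072139535156
top [ 720.2 -184.2  121.5] fwd 4.878543274254149 up -2.5391926281754422 ang -0.4798984103142037 r 5.499789421582512
side [ 607.7 -202.   273.3] fwd 118.72653373931675 up 149.33183411082155 ang 0.8990799109425897 r 190.77732174620505
side [ 712.6 -185.4  140. ] fwd 12.551549976515178 up 15.961963519082133 ang 0.9044395719335563 r 20.30580424896948
(array([ 605.5, -201.5,  273.7]), np.float64(4.041385841920214))
spool [434.7  84.4  42. ] phone [ 304.  -372.5    9. ] tub [658.9 441.2 170. ]
```

Emit:
{"method": "arm_command", "body": {
  "increments": [
    {"wz":-0.98,"gripper":-1},
    {"wz":-0.98,"gripper":-1},
    {"wz":-0.98,"gripper":-1},
    {"wz":-0.98,"gripper":-1},
    {"wz":-0.98,"gripper":-1},
    {"wz":-0.98,"gripper":-1},
    {"wz":-0.98,"gripper":-1},
    {"wz":-0.98,"gripper":-1},
    {"wz":-0.98,"gripper":-1},
    {"wz":-0.98,"gripper":-1},
    {"wz":-0.98,"gripper":-1},
    {"wz":-0.98,"gripper":-1},
    {"wz":-0.98,"gripper":-1},
    {"wz":-0.98,"gripper":-1},
    {"wz":-0.98,"gripper":-1},
    {"wz":-0.98,"gripper":-1},
    {"wz":-0.98,"gripper":-1},
    {"wz":-0.98,"gripper":-1},
    {"wz":-0.98,"gripper":-1},
    {"gripper":-1}
  ]
}}

```text
$.increments[0]: bad value
```

Emit:
{"method": "arm_command", "body": {
  "increments": [
    {"x":0.8,"y":0.7,"gripper":-1},
    {"x":0.8,"y":0.7,"gripper":-1},
    {"x":0.8,"y":0.7,"gripper":-1},
    {"x":0.8,"y":0.7,"gripper":-1},
    {"x":0.8,"y":0.7,"gripper":-1},
    {"x":0.8,"y":0.7,"gripper":-1},
    {"x":0.8,"y":0.7,"gripper":-1},
    {"x":0.8,"y":0.7,"gripper":-1},
    {"x":0.8,"y":0.7,"gripper":-1},
    {"x":0.8,"y":0.7,"gripper":-1},
    {"x":0.8,"y":0.7,"gripper":-1},
    {"x":0.8,"y":0.7,"gripper":-1},
    {"x":0.8,"y":0.7,"gripper":-1},
    {"x":0.8,"gripper":-1},
    {"x":0.8,"gripper":-1},
    {"gripper":-1}
  ]
}}

```text
$.increments[0]: bad value
```

```bash
cat >> h.py <<'E'
from scipy.spatial.transform import Rotation as Ro
np.set_printoptions(precision=2,suppress=True)
yaw=np.radians(8.8);X=np.array([np.cos(yaw),np.sin(yaw),0]);Y=np.array([-X[1],X[0],0]);ctr=np.array([615.4,-67.2,0])
def st():
    s=r.sense();M=Ro.from_quat(np.roll(s["eef_rot"],-1)).as_matrix();p=np.array(s["tcp_pos"])
    print("t",s["time_s"],"tcp",p,"box XY",(p-ctr)@X,(p-ctr)@Y,"toolx",np.degrees(np.arctan2(M[1,0],M[0,0])),"z",M[:,2],"F",np.array(s["wrist_force"]),"w",s["gripper_width"],"g",s["grasp_force"],"q",np.array(s["joint_pos"]))
    return M,p
E
python3 -c "from h import *;st()"
```

```text
t 0.1 tcp [ 248.3  -545.97  243.64] box XY -436.02682747317294 -416.9769487044261 toolx 24.456642926719635 z [-0.  0. -1.] F [ 0.04  0.42 -0.44] w 88.07293819793989 g 0.0 q [-1.2   0.09  1.23 -0.    1.82 -0.06]
```

Emit:
{"method": "arm_command", "body": {
  "increments": [
    {"x":0,"y":0,"z":0,"wx":0,"wy":0,"wz":-0.98,"gripper":-1}
  ]
}}

```text
time_s: 0.18
tcp_pos: [248.3, -546.0, 243.8]
eef_rot: [-0.001, 0.97, 0.245, -0.0]
wrist_force: [0.2, -0.0, 0.5]
gripper_width: 84.2
grasp_force: 0.0
```

All seven keys are required in every row.

Emit:
{"method": "arm_command", "body": {
  "increments": [
    {"x":0,"y":0,"z":0,"wx":0,"wy":0,"wz":-0.98,"gripper":-1},
    {"x":0,"y":0,"z":0,"wx":0,"wy":0,"wz":-0.98,"gripper":-1},
    {"x":0,"y":0,"z":0,"wx":0,"wy":0,"wz":-0.98,"gripper":-1},
    {"x":0,"y":0,"z":0,"wx":0,"wy":0,"wz":-0.98,"gripper":-1},
    {"x":0,"y":0,"z":0,"wx":0,"wy":0,"wz":-0.98,"gripper":-1},
    {"x":0,"y":0,"z":0,"wx":0,"wy":0,"wz":-0.98,"gripper":-1},
    {"x":0,"y":0,"z":0,"wx":0,"wy":0,"wz":-0.98,"gripper":-1},
    {"x":0,"y":0,"z":0,"wx":0,"wy":0,"wz":-0.98,"gripper":-1},
    {"x":0,"y":0,"z":0,"wx":0,"wy":0,"wz":-0.98,"gripper":-1},
    {"x":0,"y":0,"z":0,"wx":0,"wy":0,"wz":-0.98,"gripper":-1},
    {"x":0,"y":0,"z":0,"wx":0,"wy":0,"wz":-0.98,"gripper":-1},
    {"x":0,"y":0,"z":0,"wx":0,"wy":0,"wz":-0.98,"gripper":-1},
    {"x":0,"y":0,"z":0,"wx":0,"wy":0,"wz":-0.98,"gripper":-1},
    {"x":0,"y":0,"z":0,"wx":0,"wy":0,"wz":-0.98,"gripper":-1},
    {"x":0,"y":0,"z":0,"wx":0,"wy":0,"wz":-0.98,"gripper":-1},
    {"x":0,"y":0,"z":0,"wx":0,"wy":0,"wz":-0.98,"gripper":-1},
    {"x":0,"y":0,"z":0,"wx":0,"wy":0,"wz":-0.98,"gripper":-1},
    {"x":0,"y":0,"z":0,"wx":0,"wy":0,"wz":-0.98,"gripper":-1}
  ]
}}

```text
time_s: 1.68
tcp_pos: [248.3, -546.0, 243.9]
eef_rot: [-0.001, 0.649, 0.761, 0.0]
wrist_force: [0.6, -0.0, -0.4]
gripper_width: 0.7
grasp_force: 0.0
```

Emit:
{"method": "arm_command", "body": {
  "increments": [
    {"x":0.8,"y":0.7,"z":0,"wx":0,"wy":0,"wz":0,"gripper":-1},
    {"x":0.8,"y":0.7,"z":0,"wx":0,"wy":0,"wz":0,"gripper":-1},
    {"x":0.8,"y":0.7,"z":0,"wx":0,"wy":0,"wz":0,"gripper":-1},
    {"x":0.8,"y":0.7,"z":0,"wx":0,"wy":0,"wz":0,"gripper":-1},
    {"x":0.8,"y":0.7,"z":0,"wx":0,"wy":0,"wz":0,"gripper":-1},
    {"x":0.8,"y":0.7,"z":0,"wx":0,"wy":0,"wz":0,"gripper":-1},
    {"x":0.8,"y":0.7,"z":0,"wx":0,"wy":0,"wz":0,"gripper":-1},
    {"x":0.8,"y":0.7,"z":0,"wx":0,"wy":0,"wz":0,"gripper":-1},
    {"x":0.8,"y":0.7,"z":0,"wx":0,"wy":0,"wz":0,"gripper":-1},
    {"x":0.8,"y":0.7,"z":0,"wx":0,"wy":0,"wz":0,"gripper":-1},
    {"x":0.8,"y":0.7,"z":0,"wx":0,"wy":0,"wz":0,"gripper":-1},
    {"x":0.8,"y":0.7,"z":0,"wx":0,"wy":0,"wz":0,"gripper":-1},
    {"x":0.8,"y":0.7,"z":0,"wx":0,"wy":0,"wz":0,"gripper":-1},
    {"x":0.8,"y":0,"z":0,"wx":0,"wy":0,"wz":0,"gripper":-1},
    {"x":0.8,"y":0,"z":0,"wx":0,"wy":0,"wz":0,"gripper":-1}
  ]
}}

```text
time_s: 2.93
tcp_pos: [426.8, -213.1, 243.8]
eef_rot: [-0.001, 0.649, 0.76, -0.0]
wrist_force: [-0.3, 0.2, 0.3]
gripper_width: 0.1
grasp_force: 0.0
```

```bash
python3 -c "from h import *;st()"
```

```text
t 2.9333 tcp [ 426.79 -213.12  243.76] box XY -208.71810662639828 -115.34944067563744 toolx 98.99963987309492 z [-0.  0. -1.] F [-0.31  0.19  0.32] w 0.12932461609430448 g 0.0 q [-0.53 -0.24  1.55  0.    1.84 -0.69]
```

Emit:
{"method": "arm_command", "body": {
  "increments": [
    {"x":0.77,"y":0,"z":0,"wx":0,"wy":0,"wz":0,"gripper":-1},
    {"x":0.77,"y":0,"z":0,"wx":0,"wy":0,"wz":0,"gripper":-1},
    {"x":0.77,"y":0,"z":0,"wx":0,"wy":0,"wz":0,"gripper":-1},
    {"x":0.77,"y":0,"z":0,"wx":0,"wy":0,"wz":0,"gripper":-1},
    {"x":0.77,"y":0,"z":0,"wx":0,"wy":0,"wz":0,"gripper":-1},
    {"x":0.77,"y":0,"z":0,"wx":0,"wy":0,"wz":0,"gripper":-1},
    {"x":0.77,"y":0,"z":0,"wx":0,"wy":0,"wz":0,"gripper":-1},
    {"x":0.77,"y":0,"z":0,"wx":0,"wy":0,"wz":0,"gripper":-1},
    {"x":0.77,"y":0,"z":0,"wx":0,"wy":0,"wz":0,"gripper":-1},
    {"x":0.77,"y":0,"z":0,"wx":0,"wy":0,"wz":0,"gripper":-1},
    {"x":0.77,"y":0,"z":0,"wx":0,"wy":0,"wz":0,"gripper":-1},
    {"x":0.77,"y":0,"z":0,"wx":0,"wy":0,"wz":0,"gripper":-1},
    {"x":0.77,"y":0,"z":0,"wx":0,"wy":0,"wz":0,"gripper":-1},
    {"x":0.77,"y":0,"z":0,"wx":0,"wy":0,"wz":0,"gripper":-1},
    {"x":0.77,"y":0,"z":0,"wx":0,"wy":0,"wz":0,"gripper":-1},
    {"x":0.77,"y":0,"z":0,"wx":0,"wy":0,"wz":0,"gripper":-1},
    {"x":0.77,"y":0,"z":0,"wx":0,"wy":0,"wz":0,"gripper":-1},
    {"x":0.77,"y":0,"z":0,"wx":0,"wy":0,"wz":0,"gripper":-1},
    {"x":0.77,"y":0,"z":0,"wx":0,"wy":0,"wz":0,"gripper":-1},
    {"x":0.77,"y":0,"z":0,"wx":0,"wy":0,"wz":0,"gripper":-1}
  ]
}}

```text
time_s: 4.6
tcp_pos: [366.3, 166.7, 244.3]
eef_rot: [-0.0, 0.65, 0.76, -0.0]
wrist_force: [0.7, 0.1, 0.2]
gripper_width: 0.5
grasp_force: 0.0
```

Emit:
{"method": "arm_command", "body": {
  "increments": [
    {"x":0,"y":0.6,"z":0.45,"wx":0,"wy":0,"wz":0,"gripper":-1},
    {"x":0,"y":0.6,"z":0.45,"wx":0,"wy":0,"wz":0,"gripper":-1},
    {"x":0,"y":0.6,"z":0.45,"wx":0,"wy":0,"wz":0,"gripper":-1},
    {"x":0,"y":0.6,"z":0.45,"wx":0,"wy":0,"wz":0,"gripper":-1},
    {"x":0,"y":0.6,"z":0.45,"wx":0,"wy":0,"wz":0,"gripper":-1},
    {"x":0,"y":0.6,"z":0.45,"wx":0,"wy":0,"wz":0,"gripper":-1},
    {"x":0,"y":0.6,"z":0.45,"wx":0,"wy":0,"wz":0,"gripper":-1},
    {"x":0,"y":0.6,"z":0.45,"wx":0,"wy":0,"wz":0,"gripper":-1},
    {"x":0,"y":0.6,"z":0.45,"wx":0,"wy":0,"wz":0,"gripper":-1},
    {"x":0,"y":0.6,"z":0.45,"wx":0,"wy":0,"wz":0,"gripper":-1},
    {"x":0,"y":0.6,"z":0.45,"wx":0,"wy":0,"wz":0,"gripper":-1},
    {"x":0,"y":0.6,"z":0.45,"wx":0,"wy":0,"wz":0,"gripper":-1},
    {"x":0,"y":0.6,"z":0.45,"wx":0,"wy":0,"wz":0,"gripper":-1},
    {"x":0,"y":0.6,"z":0.45,"wx":0,"wy":0,"wz":0,"gripper":-1},
    {"x":0,"y":0,"z":0,"wx":0,"wy":0,"wz":0,"gripper":-1}
  ]
}}

```text
time_s: 5.85
tcp_pos: [574.2, 198.0, 83.1]
eef_rot: [-0.001, 0.65, 0.76, -0.002]
wrist_force: [-0.9, -0.1, -0.5]
gripper_width: 0.4
grasp_force: 0.0
```

Run:
```python
from h import *
st()
a=r.get_image("top")[110:250,240:420,::-1];b=r.get_image("side")[110:290,250:400,::-1]
a=cv2.resize(a,(400,311));b=cv2.resize(b,(400,480),interpolation=2);c=np.zeros((480,800,3),np.uint8);c[:311,:400]=a;c[:,400:]=b
cv2.imwrite("pics/p1.png",c)
```

```text
t 5.85 tcp [574.22 197.99  83.14] box XY -0.12026700489523673 268.3707952004486 toolx 98.90345516721337 z [-0. -0. -1.] F [-0.88 -0.11 -0.53] w 0.43682962091509664 g 0.0 q [ 0.28  0.14  1.46 -0.    1.54  0.12]
```

View pics/p1.png

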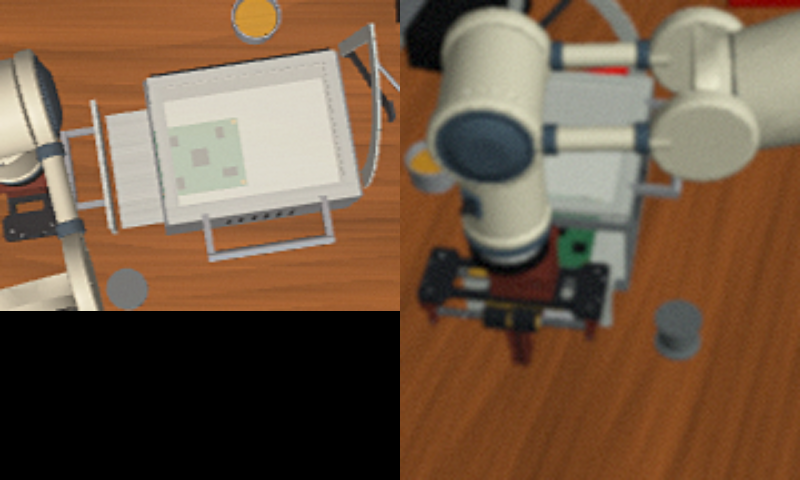

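The gripper is outside the pull at left (60,150), aligned and clear of the spool at (127,288). Next is the push.

Emit:
{"method": "arm_command", "body": {
  "increments": [
    {"x":-0.3,"y":0,"z":0,"wx":0,"wy":0,"wz":0,"gripper":-1},
    {"x":-0.3,"y":0,"z":0,"wx":0,"wy":0,"wz":0,"gripper":-1},
    {"x":-0.3,"y":0,"z":0,"wx":0,"wy":0,"wz":0,"gripper":-1},
    {"x":-0.2,"y":0,"z":0,"wx":0,"wy":0,"wz":0,"gripper":-1},
    {"x":-0.2,"y":0,"z":0,"wx":0,"wy":0,"wz":0,"gripper":-1},
    {"x":-0.2,"y":0,"z":0,"wx":0,"wy":0,"wz":0,"gripper":-1},
    {"x":-0.2,"y":0,"z":0,"wx":0,"wy":0,"wz":0,"gripper":-1},
    {"x":-0.2,"y":0,"z":0,"wx":0,"wy":0,"wz":0,"gripper":-1},
    {"x":-0.2,"y":0,"z":0,"wx":0,"wy":0,"wz":0,"gripper":-1},
    {"x":-0.2,"y":0,"z":0,"wx":0,"wy":0,"wz":0,"gripper":-1},
    {"x":-0.2,"y":0,"z":0,"wx":0,"wy":0,"wz":0,"gripper":-1},
    {"x":-0.2,"y":0,"z":0,"wx":0,"wy":0,"wz":0,"gripper":-1},
    {"x":-0.2,"y":0,"z":0,"wx":0,"wy":0,"wz":0,"gripper":-1},
    {"x":-0.2,"y":0,"z":0,"wx":0,"wy":0,"wz":0,"gripper":-1}
  ]
}}

```text
time_s: 7.12
tcp_pos: [586.4, 121.4, 87.1]
eef_rot: [0.0, 0.65, 0.76, 0.0]
wrist_force: [1.6, 2.6, 1.2]
gripper_width: 0.5
grasp_force: 1.2
```

Emit:
{"method": "arm_command", "body": {
  "increments": [
    {"x":-0.12,"y":0,"z":0,"wx":0,"wy":0,"wz":0,"gripper":-1},
    {"x":-0.12,"y":0,"z":0,"wx":0,"wy":0,"wz":0,"gripper":-1}
  ]
}}

```text
time_s: 7.28
tcp_pos: [587.3, 115.5, 87.1]
eef_rot: [0.0, 0.65, 0.76, 0.0]
wrist_force: [1.0, 2.7, 1.7]
gripper_width: 0.4
grasp_force: 1.1
```

```bash
python3 -c "from h import *;st()"
```

```text
t 7.2833 tcp [587.27 115.52  87.05] box XY 0.15682819939223228 184.86926860701848 toolx 98.91836321264182 z [ 0.  0. -1.] F [1.04 2.69 1.66] w 0.36631591157622756 g 1.1032160930335522 q [ 0.14  0.11  1.49  0.    1.54 -0.02]
```

Pushing with the expected ~2–3 N of friction. Creeping to the stop.

Emit:
{"method": "arm_command", "body": {
  "increments": [
    {"x":-0.08,"y":0,"z":0,"wx":0,"wy":0,"wz":0,"gripper":-1},
    {"x":-0.08,"y":0,"z":0,"wx":0,"wy":0,"wz":0,"gripper":-1}
  ]
}}

```text
time_s: 7.45
tcp_pos: [587.8, 112.4, 87.1]
eef_rot: [-0.0, 0.65, 0.76, 0.0]
wrist_force: [-0.4, 10.0, 1.0]
gripper_width: 0.2
grasp_force: 4.7
```

Emit:
{"method": "arm_command", "body": {
  "increments": [
    {"x":-0.08,"y":0,"z":0,"wx":0,"wy":0,"wz":0,"gripper":-1}
  ]
}}

```text
time_s: 7.53
tcp_pos: [587.8, 112.3, 87.1]
eef_rot: [-0.002, 0.649, 0.76, 0.002]
wrist_force: [0.3, 15.7, 1.9]
gripper_width: 0.1
grasp_force: 7.5
```

Emit:
{"method": "arm_command", "body": {
  "increments": [
    {"x":-0.04,"y":0,"z":0,"wx":0,"wy":0,"wz":0,"gripper":-1}
  ]
}}

```text
time_s: 7.62
tcp_pos: [587.8, 112.2, 87.1]
eef_rot: [-0.002, 0.649, 0.761, 0.002]
wrist_force: [-0.9, 15.2, 0.9]
gripper_width: 0.7
grasp_force: 7.7
```

The tray is at its stop: 15 N with no further motion. Backing off, rising, and going above the bar with a partial opening.

Emit:
{"method": "arm_command", "body": {
  "increments": [
    {"x":0.4,"y":0,"z":0,"wx":0,"wy":0,"wz":0,"gripper":-1},
    {"x":0.4,"y":0,"z":0,"wx":0,"wy":0,"wz":0,"gripper":-1},
    {"x":0,"y":0,"z":-0.8,"wx":0,"wy":0,"wz":0,"gripper":-1},
    {"x":0,"y":0,"z":-0.8,"wx":0,"wy":0,"wz":0,"gripper":-1},
    {"x":0,"y":0,"z":-0.8,"wx":0,"wy":0,"wz":0,"gripper":-1},
    {"x":0,"y":0,"z":-0.8,"wx":0,"wy":0,"wz":0,"gripper":-1},
    {"x":0,"y":0,"z":-0.8,"wx":0,"wy":0,"wz":0,"gripper":-1},
    {"x":0,"y":0,"z":-0.8,"wx":0,"wy":0,"wz":0,"gripper":-1}
  ]
}}

```text
time_s: 8.28
tcp_pos: [584.7, 128.7, 207.6]
eef_rot: [0.0, 0.65, 0.76, -0.001]
wrist_force: [0.7, 0.4, -1.0]
gripper_width: 0.4
grasp_force: 0.0
```

Emit:
{"method": "arm_command", "body": {
  "increments": [
    {"x":-0.8,"y":-0.54,"z":0,"wx":0,"wy":0,"wz":0,"gripper":-0.09},
    {"x":-0.8,"y":-0.54,"z":0,"wx":0,"wy":0,"wz":0,"gripper":-0.09},
    {"x":-0.8,"y":-0.54,"z":0,"wx":0,"wy":0,"wz":0,"gripper":-0.09},
    {"x":-0.8,"y":-0.54,"z":0,"wx":0,"wy":0,"wz":0,"gripper":-0.09},
    {"x":-0.8,"y":-0.54,"z":0,"wx":0,"wy":0,"wz":0,"gripper":-0.09},
    {"x":-0.8,"y":-0.54,"z":0,"wx":0,"wy":0,"wz":0,"gripper":-0.09},
    {"x":-0.8,"y":-0.54,"z":0,"wx":0,"wy":0,"wz":0,"gripper":-0.09},
    {"x":-0.8,"y":-0.54,"z":0,"wx":0,"wy":0,"wz":0,"gripper":-0.09},
    {"x":-0.8,"y":-0.54,"z":0,"wx":0,"wy":0,"wz":0,"gripper":-0.09},
    {"x":-0.8,"y":-0.54,"z":0,"wx":0,"wy":0,"wz":0,"gripper":-0.09},
    {"x":0,"y":0,"z":0,"wx":0,"wy":0,"wz":0,"gripper":-0.09},
    {"x":0,"y":0,"z":0,"wx":0,"wy":0,"wz":0,"gripper":-0.09}
  ]
}}

```text
time_s: 9.28
tcp_pos: [482.4, -90.4, 206.9]
eef_rot: [-0.0, 0.651, 0.759, -0.0]
wrist_force: [-0.6, 0.6, -0.6]
gripper_width: 40.0
grasp_force: 0.0
```

Run:
```python
from h import *
st()
a=r.get_image("top")[110:250,240:420,::-1];b=r.get_image("side")[80:260,240:390,::-1]
a=cv2.resize(a,(400,311));b=cv2.resize(b,(400,480),interpolation=2);c=np.zeros((480,800,3),np.uint8);c[:311,:400]=a;c[:,400:]=b
cv2.imwrite("pics/p2.png",c)
```

```text
t 9.2833 tcp [482.38 -90.39 206.94] box XY -134.99926161467909 -2.5644125717636177 toolx 98.79359227314558 z [-0. -0. -1.] F [-0.56  0.63 -0.58] w 40.0424434008202 g 0.0 q [-0.25 -0.21  1.58 -0.    1.77 -0.41]
```

View pics/p2.png

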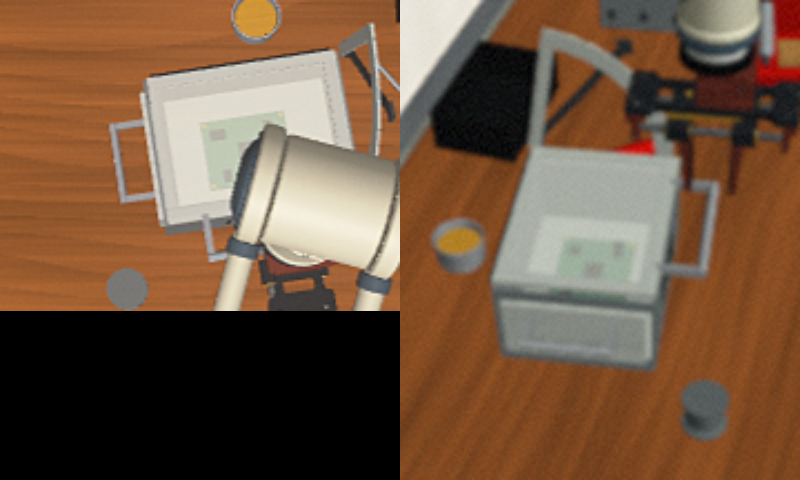

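The tray is flush at right (575,330), and the gripper straddles above the bar at (700,220). Descending and gripping.

Emit:
{"method": "arm_command", "body": {
  "increments": [
    {"x":0,"y":0,"z":0.4,"wx":0,"wy":0,"wz":0,"gripper":-0.09},
    {"x":0,"y":0,"z":0.4,"wx":0,"wy":0,"wz":0,"gripper":-0.09},
    {"x":0,"y":0,"z":0.4,"wx":0,"wy":0,"wz":0,"gripper":-0.09},
    {"x":0,"y":0,"z":0.4,"wx":0,"wy":0,"wz":0,"gripper":-0.09},
    {"x":0,"y":0,"z":0.4,"wx":0,"wy":0,"wz":0,"gripper":-0.09},
    {"x":0,"y":0,"z":0.4,"wx":0,"wy":0,"wz":0,"gripper":-0.09},
    {"x":0,"y":0,"z":0.4,"wx":0,"wy":0,"wz":0,"gripper":-0.09},
    {"x":0,"y":0,"z":0.4,"wx":0,"wy":0,"wz":0,"gripper":-0.09},
    {"x":0,"y":0,"z":0,"wx":0,"wy":0,"wz":0,"gripper":-0.09}
  ]
}}

```text
time_s: 10.13
tcp_pos: [481.8, -89.5, 124.2]
eef_rot: [-0.002, 0.65, 0.76, -0.001]
wrist_force: [-0.6, 0.4, -0.7]
gripper_width: 40.2
grasp_force: 0.0
```

Emit:
{"method": "arm_command", "body": {
  "increments": [
    {"x":0,"y":0,"z":0,"wx":0,"wy":0,"wz":0,"gripper":-1},
    {"x":0,"y":0,"z":0,"wx":0,"wy":0,"wz":0,"gripper":-1},
    {"x":0,"y":0,"z":0,"wx":0,"wy":0,"wz":0,"gripper":-1},
    {"x":0,"y":0,"z":0,"wx":0,"wy":0,"wz":0,"gripper":-1},
    {"x":0,"y":0,"z":0,"wx":0,"wy":0,"wz":0,"gripper":-1},
    {"x":0,"y":0,"z":0,"wx":0,"wy":0,"wz":0,"gripper":-1},
    {"x":0,"y":0,"z":0,"wx":0,"wy":0,"wz":0,"gripper":-1},
    {"x":0,"y":0,"z":0,"wx":0,"wy":0,"wz":0,"gripper":-1}
  ],
  "grip_force": 25
}}

```text
time_s: 10.8
tcp_pos: [483.3, -89.8, 127.8]
eef_rot: [0.001, 0.65, 0.76, 0.0]
wrist_force: [1.5, 0.6, 2.5]
gripper_width: 11.6
grasp_force: 25.0
```

Run:
```python
from h import *
M,p=st()
# rows for an arc of the bar about the hinge; tool fixed, y=box X, z=down
for z0 in (0,4):
  R=225;f=lambda a:np.array([R-R*np.cos(a)+z0*np.sin(a),R*np.sin(a)+z0*(np.cos(a)-1)])
  A=np.linspace(0,.85,18);P=np.array([f(a) for a in A]);print(np.diff(P,axis=0)/25)
```

```text
t 10.8 tcp [483.34 -89.82 127.82] box XY -133.9657722013954 -2.150859286937913 toolx 98.93699728981743 z [ 0. -0. -1.] F [1.5  0.63 2.54] w 11.610924158791898 g 24.999451339244843 q [-0.25 -0.2   1.72  0.    1.62 -0.41]
[[0.01 0.45]
 [0.03 0.45]
 [0.06 0.45]
 [0.08 0.44]
 [0.1  0.44]
 [0.12 0.43]
 [0.14 0.43]
 [0.16 0.42]
 [0.19 0.41]
 [0.21 0.4 ]
 [0.23 0.39]
 [0.24 0.38]
 [0.26 0.36]
 [0.28 0.35]
 [0.3  0.34]
 [0.31 0.32]
 [0.33 0.31]]
[[0.02 0.45]
 [0.04 0.45]
 [0.06 0.45]
 [0.09 0.44]
 [0.11 0.44]
 [0.13 0.43]
 [0.15 0.42]
 [0.17 0.42]
 [0.19 0.41]
 [0.21 0.4 ]
 [0.23 0.39]
 [0.25 0.37]
 [0.27 0.36]
 [0.29 0.35]
 [0.3  0.33]
 [0.32 0.32]
 [0.34 0.3 ]]
```

Emit:
{"method": "arm_command", "body": {
  "increments": [
    {"x":0,"y":0.02,"z":-0.45,"wx":0,"wy":0,"wz":0,"gripper":-1},
    {"x":0,"y":0.04,"z":-0.45,"wx":0,"wy":0,"wz":0,"gripper":-1},
    {"x":0,"y":0.06,"z":-0.45,"wx":0,"wy":0,"wz":0,"gripper":-1},
    {"x":0,"y":0.08,"z":-0.44,"wx":0,"wy":0,"wz":0,"gripper":-1},
    {"x":0,"y":0.1,"z":-0.44,"wx":0,"wy":0,"wz":0,"gripper":-1},
    {"x":0,"y":0,"z":0,"wx":0,"wy":0,"wz":0,"gripper":-1}
  ]
}}

```text
time_s: 11.3
tcp_pos: [491.9, -88.5, 184.7]
eef_rot: [0.002, 0.65, 0.76, 0.001]
wrist_force: [4.9, 0.3, -3.3]
gripper_width: 11.2
grasp_force: 25.0
```

```bash
python3 -c "from h import *;st()"
```

```text
t 11.3 tcp [491.88 -88.46 184.7 ] box XY -125.32240086869051 -2.107384923130421 toolx 98.9586525464004 z [ 0. -0. -1.] F [ 4.91  0.31 -3.32] w 11.18085810776964 g 24.99199390411377 q [-0.25 -0.19  1.61  0.    1.72 -0.4 ]
```

Emit:
{"method": "arm_command", "body": {
  "increments": [
    {"x":0,"y":0.12,"z":-0.43,"wx":0,"wy":0,"wz":0,"gripper":-1},
    {"x":0,"y":0.14,"z":-0.43,"wx":0,"wy":0,"wz":0,"gripper":-1},
    {"x":0,"y":0.17,"z":-0.42,"wx":0,"wy":0,"wz":0,"gripper":-1},
    {"x":0,"y":0.19,"z":-0.41,"wx":0,"wy":0,"wz":0,"gripper":-1},
    {"x":0,"y":0.21,"z":-0.4,"wx":0,"wy":0,"wz":0,"gripper":-1},
    {"x":0,"y":0.23,"z":-0.39,"wx":0,"wy":0,"wz":0,"gripper":-1},
    {"x":0,"y":0.25,"z":-0.38,"wx":0,"wy":0,"wz":0,"gripper":-1},
    {"x":0,"y":0.27,"z":-0.36,"wx":0,"wy":0,"wz":0,"gripper":-1},
    {"x":0,"y":0.29,"z":-0.35,"wx":0,"wy":0,"wz":0,"gripper":-1},
    {"x":0,"y":0.3,"z":-0.33,"wx":0,"wy":0,"wz":0,"gripper":-1},
    {"x":0,"y":0.32,"z":-0.32,"wx":0,"wy":0,"wz":0,"gripper":-1},
    {"x":0,"y":0.33,"z":-0.3,"wx":0,"wy":0,"wz":0,"gripper":-1},
    {"x":0,"y":0,"z":0,"wx":0,"wy":0,"wz":0,"gripper":-1},
    {"x":0,"y":0,"z":0,"wx":0,"wy":0,"wz":0,"gripper":-1}
  ]
}}

```text
time_s: 12.47
tcp_pos: [560.9, -77.3, 293.3]
eef_rot: [-0.001, 0.65, 0.76, -0.0]
wrist_force: [5.7, 0.2, -8.4]
gripper_width: 11.3
grasp_force: 25.0
```

Run:
```python
from h import *
M,p=st()
a=r.get_image("top")[110:240,300:430,::-1];b=r.get_image("side")[70:250,260:395,::-1]
cv2.imwrite("pics/s3.png",r.get_image("side")[:,:,::-1])
a=cv2.resize(a,(390,390),interpolation=2);b=cv2.resize(b,(405,540),interpolation=2);c=np.zeros((540,795,3),np.uint8);c[:390,:390]=a;c[:,390:]=b
cv2.imwrite("pics/p3.png",c)
```

```text
t 12.4667 tcp [560.9  -77.31 293.25] box XY -55.40430794720543 -1.6506980243392069 toolx 98.97706506734717 z [-0.  0. -1.] F [ 5.73  0.17 -8.42] w 11.321718817639901 g 25.000128149986267 q [-0.2   0.02  1.22  0.    1.91 -0.35]
```

View pics/p3.png

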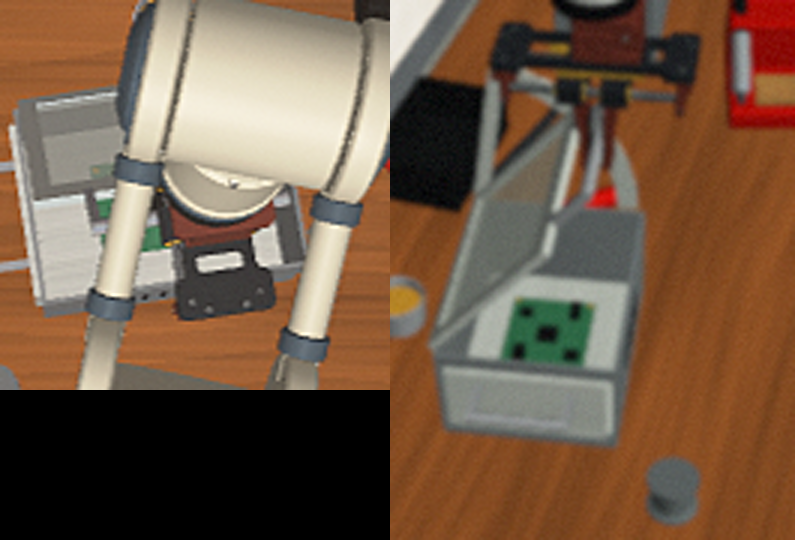

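The side view shows the flap held up: its left edge runs from the hinge at (433,345) to the front corner at (550,250), with the tray home. Next I'll compare the slopes of pointer and flap edge, each in its own vertical plane.

```bash
python3 - <<'E'
from h import *
H=ctr+X*90+[0,0,120]
def proj(n,p,yo):
    d=vplane(n,p,H+yo*Y,Y)-H;return np.array([-d@X,d[2]])
def fit(n,pts,yo,lab):
    q=np.array([proj(n,p,yo) for p in pts]);vx,vy,x0,y0=cv2.fitLine(q.astype(np.float32),cv2.DIST_HUBER,0,.01,.01).ravel()
    a=np.arctan2(vy,vx)%np.pi;off=(-np.sin(a)*x0+np.cos(a)*y0);print(lab,len(q),"slope",a,"offset from axis",off,"end r",np.linalg.norm(q,axis=1).max(), "resid",np.std((q-[x0,y0])@[-vy,vx]))
# pointer: dark pixels near the line tip-axis
for n,f,a,b in(("top",T,(615,108),(703,238)),("side",S,(170,158),(275,50))):
    im=cv2.cvtColor(cv2.imread(f"pics/{n}0.png"),cv2.COLOR_BGR2GRAY).astype(float)
    a,b=np.array(f(*a)),np.array(f(*b));d=(b-a)/np.linalg.norm(b-a);nn=np.array([-d[1],d[0]]);pts=[]
    t=np.arange(-4,4.01,.25)
    for s in np.linspace(.12,.85,40):
        c=a+(b-a)*s;L=c+t[:,None]*nn
        g=cv2.remap(im.astype(np.float32),L[:,0].astype(np.float32)[None],L[:,1].astype(np.float32)[None],1)[0]
        w=np.clip(75-g,0,None)
        if w.sum()>0: pts.append(c+nn*(w@t)/w.sum())
    fit(n,pts,-132,"pointer "+n)
# flap left edge: crop scale 3, offset (260,70), panel x offset 390
def P(u,v):return (u-390+.5)/3+259.5,(v+.5)/3+69.5
for yo in(115,):
    for z in [((435,345),(549,251)),((433,347),(550,254))]:
        q=[proj("side",P(*p),yo) for p in z];e=q[1]-q[0];print("flap",q,np.arctan2(e[1],e[0]),np.linalg.norm(e))
E
python3 - <<'E'
import cv2
t=cv2.imread("pics/s3.png")[125:205,268:328];cv2.imwrite("pics/s3c.png",cv2.resize(t,None,fx=7,fy=7,interpolation=2))
E
```

```text
pointer top 32 slope 0.91381747 offset from axis 2.7924461 end r 174.0827584066236 resid 2.5185449675625136
pointer side 32 slope 0.9045664 offset from axis 3.1599236 end r 140.37024983320384 resid 0.5849264402139859
flap [array([3.12, 7.72]), array([120.22, 141.59])] 0.8521059959196802 177.85984250236461
flap [array([0.81, 4.65]), array([120.99, 138.18])] 0.8379748487779298 179.645198948392
```

View pics/s3c.png

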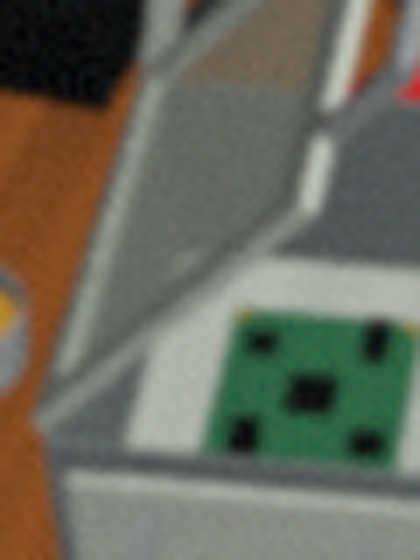

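The pointer's slope comes out at about 0.905 and its tip gives about 0.885, so I take 0.895. The flap reads about 0.845 both in the picture and from the bar's kinematics, so I'll raise it about 0.05.

Emit:
{"method": "arm_command", "body": {
  "increments": [
    {"x":0,"y":0.09,"z":-0.08,"wx":0,"wy":0,"wz":0,"gripper":-1},
    {"x":0,"y":0.09,"z":-0.08,"wx":0,"wy":0,"wz":0,"gripper":-1},
    {"x":0,"y":0.09,"z":-0.08,"wx":0,"wy":0,"wz":0,"gripper":-1},
    {"x":0,"y":0.09,"z":-0.08,"wx":0,"wy":0,"wz":0,"gripper":-1},
    {"x":0,"y":0,"z":0,"wx":0,"wy":0,"wz":0,"gripper":-1},
    {"x":0,"y":0,"z":0,"wx":0,"wy":0,"wz":0,"gripper":-1},
    {"x":0,"y":0,"z":0,"wx":0,"wy":0,"wz":0,"gripper":-1},
    {"x":0,"y":0,"z":0,"wx":0,"wy":0,"wz":0,"gripper":-1},
    {"x":0,"y":0,"z":0,"wx":0,"wy":0,"wz":0,"gripper":-1},
    {"x":0,"y":0,"z":0,"wx":0,"wy":0,"wz":0,"gripper":-1}
  ]
}}

```text
time_s: 13.45
tcp_pos: [569.2, -76.0, 300.2]
eef_rot: [-0.002, 0.65, 0.76, -0.001]
wrist_force: [5.9, 0.1, -10.0]
gripper_width: 11.2
grasp_force: 25.0
```

Run:
```python
from h import *
from scipy.optimize import minimize_scalar
M,p=st()
p0=np.array([483.34,-89.82,127.82]);dx=(p-p0)@X;dz=p[2]-p0[2]
f=lambda a:np.hypot(225*(1-np.cos(a))+4*np.sin(a)-dx,225*np.sin(a)+4*(np.cos(a)-1)-dz)
s=minimize_scalar(f,bounds=(0,1.3),method="bounded");print(dx,dz,"flap angle",s.x,"res",s.fun)
cv2.imwrite("pics/s4.png",r.get_image("side")[:,:,::-1])
t=cv2.imread("pics/s4.png")[80:200,268:348];cv2.imwrite("pics/s4c.png",cv2.resize(t,None,fx=5,fy=5,interpolation=2))
```

```text
t 13.45 tcp [569.18 -75.99 300.25] box XY -47.02485267733563 -1.6131385569492744 toolx 98.9586723036551 z [-0.  0. -1.] F [  5.91   0.14 -10.03] w 11.245215413970763 g 24.99259740114212 q [-0.19  0.04  1.18  0.    1.92 -0.35]
86.94112699324107 172.42873147293597 flap angle 0.8890310536485929 res 1.0102200583777152
```

View pics/s4c.png

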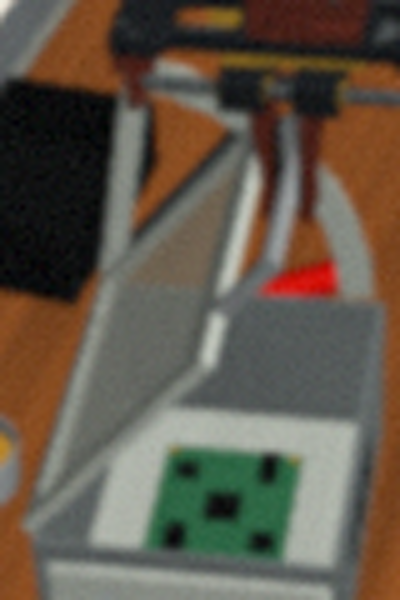

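The flap's right edge (110,275)-(248,135) lies parallel to and just under the dark pointer line (130,240)-(240,130). One last numeric check of the left edge, (30,525)-(212,368).

Run:
```python
from h import *
H=ctr+X*90+[0,0,120]
def proj(p,yo):
    d=vplane("side",((p[0]+.5)/5+267.5,(p[1]+.5)/5+79.5),H+yo*Y,Y)-H;return np.array([-d@X,d[2]])
for lab,a,b,yo in(("left",(32,524),(211,366),115),("right top",(110,272),(248,133),-115),("pointer",(130,240),(232,133),-132)):
    q,w=proj(a,yo),proj(b,yo);e=w-q;print(lab,q,w,"slope",np.arctan2(e[1],e[0]),"tip",np.arctan2(w[1],w[0]))
```

```text
left [1.23 8.57] [112.58 142.58] slope 0.8774993668922607 tip 0.9024444708877158
right top [-0.63 10.05] [ 93.91 126.54] slope 0.8890357522120718 tip 0.9323562661460932
pointer [10.19 23.97] [ 80.71 113.42] slope 0.9031504584936716 tip 0.9523039195323592
```

```bash
python3 -c "
from h import *
st();print(r.sign_off())"
```

```text
t 13.5 tcp [569.19 -75.94 300.25] box XY -46.99884992799894 -1.5703128560220192 toolx 98.96044282428042 z [-0.  0. -1.] F [ 6.17 -0.18 -9.76] w 10.97479955552109 g 24.992550909519196 q [-0.19  0.04  1.18  0.    1.92 -0.35]
the job is handed in; nothing more can be done
None
```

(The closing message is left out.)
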